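# Put the impact sockets back on the rail in order of size

### The arm

A 6-joint arm with a two-finger parallel gripper is mounted at the origin on the work surface. World frame = base frame: x ahead of the robot, y to its left, z up, the work surface at z = 0. Lengths are in mm, angles in rad, forces in N, time in s.
With the tool pointing down it reaches from about 150 to 775 mm from the base axis. Payload 6.1 kg.
Tool frame: the origin (TCP) lies midway between the tips of the shut fingers; the grasp point (between the pads) lies arm.tcp_to_grasp behind it (arm.tcp_to_grasp is the distance from the TCP to the grasp point, in mm); z points along the fingers, y is the direction in which the jaws open and shut (so a half turn about z gives the same grasp; the last joint's range is limited). The gripper opens to 85 mm and grips with 20 to 120 N. Pads are 22 mm wide; open, the fingers measure 114 mm over their backs; the gripper's body (76 mm by 85 mm) begins 54 mm behind the grasp point. The pads swing forward as they close: fully open they stand 13 mm farther back than shut.
Start: joints at [1.13, 0.126, -0.04, 1.405, 0, 1.571], TCP at [223.99, 474.802, 231.295] pointing down, gripper open.
Joint ranges: [-2.72, 2.72], [-0.95, 1.95], [-1.27, 1.35], [-1.78, 2.02], [-1.46, 1.47], [-3.14, 3.14]. Speed limits (rad/s): [2.39, 2.39, 3.01, 3.14, 3.14, 3.14].

### API

Orientations are given as a unit quaternion [w, x, y, z].
In Python, from workcell import arm gives the robot as it stands.
- The arm moves only by the tool arm_command, never from a script. Its argument "moves" is a list of rows, each a list of 3 entries, a list of its own where there are three numbers: the shift along the tool's x, y, z in m, then the turn, a rotation vector about the tool's x, y, z in degrees, then the closure, from -1 (fully open) to 1 (shut). A call has 1 to 12 rows; each row is the pose to reach, as a shift and turn from the pose commanded when the call began, along the tool's axes at that moment; what a row does not reach only later rows make up. A row lasts 1/8 s, in which the tool goes at most 62.5 mm and 10.7 degrees, less where a joint would pass 70% of its speed; a pose out of reach is approached as far as the arm can. A call with a gripper value outside its range is refused whole. The fingers move at their own pace and stop on an object; "force" is the grip in N (left out, the last holds). Time passes only in rows, so rows that repeat a pose let the fingers close. It gives the time, the measured TCP pose, the force and the opening at its end, in the units of the state.
- arm.get_state(): the state, without advancing time (a new reading comes with each control period).
- arm.grab_frame(name): name is "scene" or "side" or "wrist"; returns a dict with "color" (480x640x3 uint8, blue, green, red), "intrinsics" (3x3 intrinsics, pixels), "view" (4x4, takes a point from world to camera coordinates). Camera axes: x right, y down, z forward; pixel columns grow to the right and rows downward; lengths in mm; the calibration is good to about 2 mm. A picture is of the moment at which its call begins. There is no depth.
- arm.job_done(): hands the job in, once; it reports no verdict.
Trained networks look in the newest picture that a camera, given by its name, has taken for a name from the list of things; names that differ only in an ending like _2 or _b are one class to them, and where a whole thing is asked for, a point or a joint stands for the part that bears it (a point fixed in the world has none). Each returns a list of dicts, best first, with "p" (0 to 1); they miss things now and then, are a little off and sometimes report something else, mostly with a low value. They report only what shows in the picture. A call takes as long as a camera call. They do not tell look-alikes from the thing itself.
- arm.cut_out(camera, thing): "pixels" (480x640 bool, what is visible of it).
- arm.pinpoint(camera, thing): "centre" ([x, y, z] in mm, in world coordinates, good to about 4 mm: a listed point, or the origin of a listed thing).
The state is a dict: "t": time; "joint_positions": joint angles; "qvel": joint speeds; "tau": joint torques, N m; "tcp_pos": TCP position; "orientation": TCP orientation; "ft_force": force on the tool from outside, world axes, zero at the start; "moment": the same for the moment, N m; "gripper_width": finger opening in mm.
Only numpy, scipy, OpenCV 4.12 (cv2) and the standard library are available. Lean on these libraries where they do the work, as an engineer would, in place of code of your own. Each camera call takes 0.05 s, during which the arm holds its last target.

### The job

Put the four loose impact sockets back on the free seats of the socket rail so that the whole row runs in order of size from the smallest socket, already standing at one end, to the largest at the other. Stand each one upright with its hex mouth up, well centred on its own seat, and leave the two end sockets where they are.

Things in the scene. Friction and masses are not known exactly. Their poses are not given: they have to be found in the camera images.
- socket_33_center (a point): loose black steel impact socket, 33 mm in diameter, 44 mm tall, about 160 g, standing upright on the bench with its hexagonal mouth up. The point is its centre, half-way up on its axis, 22 mm above its underside; z runs up the axis. The upper 60% has the full diameter; the lower 40% (drive end) narrows to 28 mm.
- socket_40_center (a point): loose black steel impact socket, 40 mm in diameter, 48 mm tall, about 240 g, standing upright on the bench with its hexagonal mouth up. The point is its centre, half-way up on its axis, 24 mm above its underside; z runs up the axis. The upper 60% has the full diameter; the lower 40% (drive end) narrows to 34 mm.
- socket_47_center (a point): loose black steel impact socket, 47 mm in diameter, 53 mm tall, about 360 g, standing upright on the bench with its hexagonal mouth up. The point is its centre, half-way up on its axis, 26.5 mm above its underside; z runs up the axis. The upper 60% has the full diameter; the lower 40% (drive end) narrows to 40 mm.
- socket_54_center (a point): loose black steel impact socket, 54 mm in diameter, 58 mm tall, about 520 g, standing upright on the bench with its hexagonal mouth up. The point is its centre, half-way up on its axis, 29 mm above its underside; z runs up the axis. The upper 60% has the full diameter; the lower 40% (drive end) narrows to 46 mm.
- seat_a_top (a point): free seat of the socket rail: a flat round grey rubber disc, 50 mm in diameter, first of four free ones counted from the rail's own -y end (a, b, c, d lie in this order along the rail, 80 to 96 mm apart). It does not move. The point is the centre of its flat top face, 18 mm above the bench; z up, y along the rail towards seat d, x across it. The rail is a low aluminium channel with a black floor, 66 mm wide and 556 mm long, with black end caps.
- seat_b_top (a point): free seat of the socket rail: a flat round grey rubber disc, 50 mm in diameter, second of four free ones counted from the rail's own -y end (a, b, c, d lie in this order along the rail, 80 to 96 mm apart). It does not move. The point is the centre of its flat top face, 18 mm above the bench; z up, y along the rail towards seat d, x across it. The rail is a low aluminium channel with a black floor, 66 mm wide and 556 mm long, with black end caps.
- seat_c_top (a point): free seat of the socket rail: a flat round grey rubber disc, 50 mm in diameter, third of four free ones counted from the rail's own -y end (a, b, c, d lie in this order along the rail, 80 to 96 mm apart). It does not move. The point is the centre of its flat top face, 18 mm above the bench; z up, y along the rail towards seat d, x across it. The rail is a low aluminium channel with a black floor, 66 mm wide and 556 mm long, with black end caps.
- seat_d_top (a point): free seat of the socket rail: a flat round grey rubber disc, 50 mm in diameter, fourth of four free ones counted from the rail's own -y end (a, b, c, d lie in this order along the rail, 80 to 96 mm apart). It does not move. The point is the centre of its flat top face, 18 mm above the bench; z up, y along the rail towards seat d, x across it. The rail is a low aluminium channel with a black floor, 66 mm wide and 556 mm long, with black end caps.
- end_small_center (a point): the smallest impact socket of the set, 26 mm in diameter, 40 mm tall, already standing on the seat at one end of the rail, about 88 mm beyond the last free seat (beyond a or beyond d: it varies). Loose, about 90 g. The point is its centre, half-way up; z up its axis.
- end_large_center (a point): the largest impact socket of the set, 62 mm in diameter, 64 mm tall, already standing on the seat at the other end of the rail. Loose, about 800 g. The point is its centre, half-way up; z up its axis.
There are look-alikes about, which are no part of the job. Leave any turquoise or white look-alike of the part that bears socket_40_center alone. Leave any red look-alike of the part that bears socket_47_center alone.

How it is judged (in metres and radians):
At the end, for the whole second after the job is handed in: From the end with the 26 mm socket to the end with the 62 mm one, the 33, 40, 47 and 54 mm sockets stand in this order: each within 12 mm of its seat's centre, down on it (4 mm), upright within 0.1 rad, released, at rest; both end sockets upright, within 12 mm of their start (((horizontal distance between end_small_center and seat_a_top below 0.15 m and horizontal distance between socket_33_center and seat_a_top below 0.012 m and z of socket_33_center in the frame of seat_a_top between 0.018 and 0.026 m and horizontal distance between socket_40_center and seat_b_top below 0.012 m and z of socket_40_center in the frame of seat_b_top between 0.02 and 0.028 m and horizontal distance between socket_47_center and seat_c_top below 0.012 m and z of socket_47_center in the frame of seat_c_top between 0.0225 and 0.0305 m and horizontal distance between socket_54_center and seat_d_top below 0.012 m and z of socket_54_center in the frame of seat_d_top between 0.025 and 0.033 m) or (horizontal distance between end_small_center and seat_d_top below 0.15 m and horizontal distance between socket_33_center and seat_d_top below 0.012 m and z of socket_33_center in the frame of seat_d_top between 0.018 and 0.026 m and horizontal distance between socket_40_center and seat_c_top below 0.012 m and z of socket_40_center in the frame of seat_c_top between 0.02 and 0.028 m and horizontal distance between socket_47_center and seat_b_top below 0.012 m and z of socket_47_center in the frame of seat_b_top between 0.0225 and 0.0305 m and horizontal distance between socket_54_center and seat_a_top below 0.012 m and z of socket_54_center in the frame of seat_a_top between 0.025 and 0.033 m)) and angle between each of socket_33_center, socket_40_center, socket_47_center, socket_54_center, end_small_center, end_large_center's own z axis and vertical below 0.1 rad and linear speed of each of socket_33, socket_40, socket_47, socket_54 below 0.02 m/s and contact force between each of socket_33, socket_40, socket_47, socket_54 and the fingers below 0.05 N and distance of each of end_small_center, end_large_center from where it was at the start of the episode below 0.012 m); the robot touches nothing.
It fails at once if an end socket is shoved along or knocked over (distance of any of end_small_center, end_large_center from where it was at the start of the episode above 0.02 m).
It also fails if it takes over 93 s, if anything falls off the work surface, if the arm or the gripper's body presses on something with over 40 N, if the wrist force passes 120 N, or if a joint passes its speed limit or range.

## Working session

There is one attempt and no reset: what is moved stays moved. The work goes in short steps, Python scripts to look and compute and a tool call to move; the robot and the scene stay as the last step left them, time stands still between calls to the robot, and variables do not carry over. Pictures are saved under pics/ and viewed, and the job is handed in when it is done.

Besides the shell and the picture viewer there is one more tool, called by a JSON object that holds its "api" and its "payload", one argument or row to a line. arm_command: Moves the arm, as the interface text tells. Its arguments: {"type":"object","properties":{"moves":{"type":"array","items":{"type":"array"}},"force":{"type":"number"}},"required":["moves"]}

```bash
mkdir -p pics
python3 - <<'E'
from workcell import arm
import cv2,numpy as np
s=arm.get_state();print({k:np.round(v,3) for k,v in s.items()},arm.tcp_to_grasp)
for c in("scene","side","wrist"):
    f=arm.grab_frame(c);cv2.imwrite(f"pics/0{c}.png",f["color"])
    print(c,np.round(f["intrinsics"],1).tolist(),np.round(f["view"],3).tolist())
    for t in["socket_33_center","socket_40_center","socket_47_center","socket_54_center","seat_a_top","seat_b_top","seat_c_top","seat_d_top","end_small_center","end_large_center"]:
        print(t,[(round(float(d["p"]),2),np.round(d["centre"],0).tolist()) for d in arm.pinpoint(c,t)][:5])
print(arm.get_state()["t"])
E
```

```text
{'t': np.float64(0.0), 'joint_positions': array([ 1.13 ,  0.126, -0.041,  1.405,  0.   ,  1.571]), 'qvel': array([-0.001,  0.002, -0.001, -0.001, -0.001,  0.   ]), 'tau': array([-1.0000e-03, -4.3592e+01,  3.5292e+01,  1.7000e-02, -0.0000e+00,
        0.0000e+00]), 'tcp_pos': array([223.82 , 474.432, 230.522]), 'orientation': array([-0.   ,  0.219,  0.976, -0.001]), 'ft_force': array([ 0.049, -0.445,  0.083]), 'moment': array([ 0.009,  0.078, -0.028]), 'gripper_width': np.float64(85.28)} 18.700000000000003
scene [[553.0, 0.0, 319.1], [0.0, 553.0, 236.6], [0.0, 0.0, 1.0]] [[-0.169, 0.986, -0.008, 106.418], [0.679, 0.11, -0.726, -302.189], [-0.715, -0.128, -0.688, 1429.166], [0.0, 0.0, 0.0, 1.0]]
socket_33_center [(0.88, [438.0, 118.0, 20.0])]
socket_40_center [(0.92, [395.0, -301.0, 23.0]), (0.72, [613.0, -7.0, 17.0]), (0.7, [385.0, -390.0, 25.0])]
socket_47_center [(0.94, [431.0, 276.0, 27.0]), (0.62, [461.0, 356.0, 28.0])]
socket_54_center [(0.75, [452.0, -127.0, 32.0]), (0.5, [613.0, -7.0, 18.0])]
seat_a_top [(0.79, [618.0, -179.0, 17.0])]
seat_b_top [(0.78, [612.0, -95.0, 17.0])]
s
[... 761 characters left out ...]
20.0])]
seat_c_top [(0.5, [612.0, -2.0, 18.0])]
seat_d_top [(0.58, [607.0, 84.0, 18.0])]
end_small_center [(0.86, [620.0, -265.0, 37.0])]
end_large_center [(0.55, [605.0, 176.0, 50.0]), (0.48, [614.0, -177.0, 17.0])]
wrist [[351.8, 0.0, 318.1], [0.0, 351.8, 240.3], [0.0, 0.0, 1.0]] [[0.427, 0.904, 0.001, -525.019], [0.864, -0.408, 0.297, -38.716], [0.269, -0.126, -0.955, 378.477], [0.0, 0.0, 0.0, 1.0]]
socket_33_center [(0.74, [438.0, 117.0, 21.0])]
socket_40_center [(0.66, [439.0, 115.0, 24.0])]
socket_47_center [(0.85, [427.0, 279.0, 27.0]), (0.69, [464.0, 355.0, 27.0])]
socket_54_center []
seat_a_top []
seat_b_top []
seat_c_top []
seat_d_top []
end_small_center []
end_large_center []
1.65
```

View pics/0scene.png

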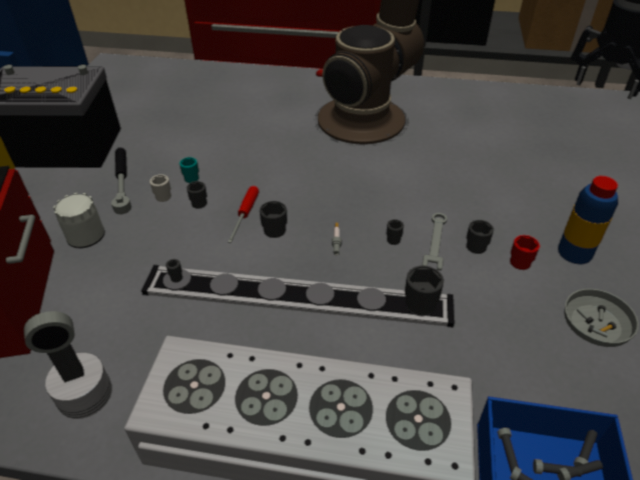

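View pics/0side.png

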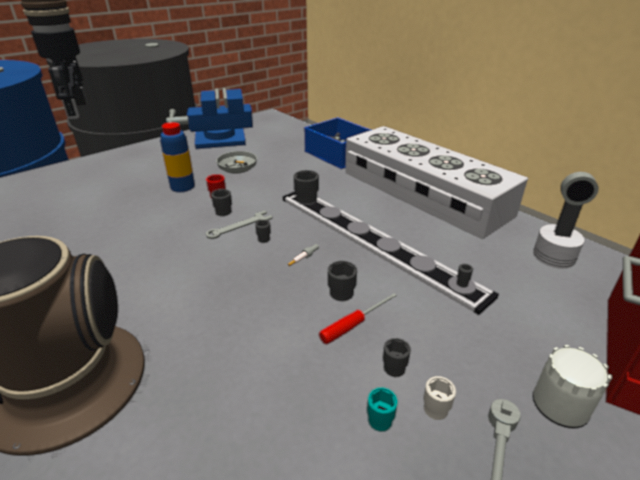

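View pics/0wrist.png

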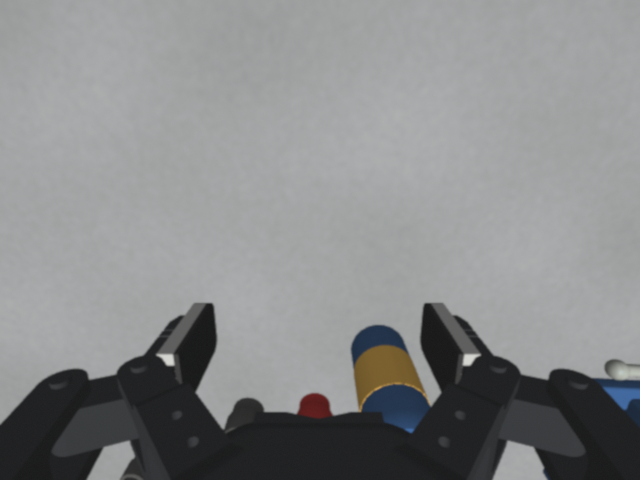

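Scene view: the loose black sockets are 40 at (197,194), 54 at (273,218), 33 at (395,231) and 47 at (479,236). The look-alikes are white (160,187), turquoise (190,168) and red (524,250). On the rail, the small end is at (174,270) and the large end at (423,288). The small end is next to seat a, so the order is a=33, b=40, c=47, d=54. Next I'll refine the positions with the masks.

```bash
cat > h.py <<'E'
from workcell import arm
import cv2,numpy as np
from scipy.optimize import least_squares
S={33:(44,28),40:(48,34),47:(53,40),54:(58,46)}
def proj(f,P):
    V=np.array(f["view"]);K=np.array(f["intrinsics"]);c=(V[:3,:3]@np.atleast_2d(P).T).T+V[:3,3]
    u=c@K.T;return u[:,:2]/u[:,2:]
def sil(f,x,y,circ):
    a=np.linspace(0,2*np.pi,48,endpoint=False)
    P=np.vstack([np.c_[x+r*np.cos(a),y+r*np.sin(a),0*a+z] for r,z in circ])
    return proj(f,P)
def cen(f,x,y,circ):
    h=cv2.convexHull(sil(f,x,y,circ).astype(np.float32));m=cv2.moments(h)
    return np.array([m["m10"]/m["m00"],m["m01"]/m["m00"]]),m["m00"],h
def circ_for(d,z0=0):
    H,n=S[d];return [(n/2,z0),(n/2,z0+.4*H),(d/2,z0+.4*H),(d/2,z0+H)]
def mask_for(cam,f,thing,x,y,circ):
    best=None;c0,A,h=cen(f,x,y,circ)
    for m in arm.cut_out(cam,thing):
        px=np.array(m["pixels"]).astype(np.uint8);M=np.zeros((480,640),np.uint8);cv2.fillConvexPoly(M,h.astype(np.int32),1)
        iou=(px&M).sum()/max(1,(px|M).sum())
        if best is None or iou>best[0]:
            mm=cv2.moments(px,True)
            if mm["m00"]>0: best=(iou,np.array([mm["m10"]/mm["m00"],mm["m01"]/mm["m00"]]),mm["m00"],A,float(m["p"]))
    return best
def fit(obs,circ,x0):
    return least_squares(lambda q:np.concatenate([cen(f,q[0],q[1],circ)[0]-b for f,b in obs]),x0)
E
python3 - <<'E'
from h import *
F={c:arm.grab_frame(c) for c in("scene","side")}
items=[("socket_33_center",circ_for(33),(438,116)),("socket_40_center",circ_for(40),(393,-305)),("socket_47_center",circ_for(47),(431,276)),("socket_54_center",circ_for(54),(448,-127)),
("seat_a_top",[(25,18)],(616,-179)),("seat_b_top",[(25,18)],(614,-91)),("seat_c_top",[(25,18)],(610,-5)),("seat_d_top",[(25,18)],(607,84)),
("end_small_center",[(13,18),(13,58)],(620,-264)),("end_large_center",[(31,18),(31,82)],(606,174))]
for n,c,x0 in items:
    obs=[]
    for cam,f in F.items():
        b=mask_for(cam,f,n,*x0,c)
        if b is None: print(n,cam,"none");continue
        r=fit([(f,b[1])],c,x0)
        print(n,cam,"iou %.2f area %d/%d p %.2f"%(b[0],b[2],b[3],b[4]),np.round(r.x,1))
        if b[0]>.55: obs.append((f,b[1]))
    if obs:
        r=fit(obs,c,x0);print("   ->",np.round(r.x,1),np.round(r.fun,1))
print(arm.get_state()["t"])
E
```

```text
socket_33_center scene iou 0.74 area 335/402 p 0.58 [437.7 116.2]
socket_33_center side iou 0.76 area 288/336 p 0.73 [435.8 117.4]
   -> [436.1 116.8] [ 0.  -0.4  0.3 -0.2]
socket_40_center scene iou 0.75 area 471/489 p 0.61 [ 390.1 -302.2]
socket_40_center side iou 0.75 area 901/948 p 0.78 [ 387.2 -303.4]
   -> [ 388.4 -302.9] [-0.  -0.5  0.3 -0.6]
socket_47_center scene iou 0.00 area 820/783 p 0.75 [462.9 277.6]
socket_47_center side iou 0.81 area 462/508 p 0.84 [428.  278.7]
   -> [428.  278.7] [-0. -0.]
socket_54_center scene iou 0.79 area 909/903 p 0.60 [ 445.9 -123.4]
socket_54_center side iou 0.82 area 1050/1084 p 0.58 [ 443.7 -124. ]
   -> [ 444.6 -123.6] [-0.1 -0.3  0.3 -0.2]
seat_a_top scene iou 0.76 area 496/447 p 0.67 [ 618.8 -175.4]
seat_a_top side iou 0.72 area 331/306 p 0.72 [ 610.8 -181.1]
   -> [ 615.9 -178.8] [-1.3 -1.4  0.7 -1.5]
seat_b_top scene iou 0.75 area 525/461 p 0.78 [615.9 -87.3]
seat_b_top side iou 0.74 area 301/255 p 0.83 [608.2 -91.7]
   -> [612.  -89.3] [-0.6 -1.8  0.3 -1.2]
seat_c_top scene iou 0.72 area 512/472 p 0.80 [610.  -5.]
seat_c_top side none
   -> [610.  -5.] [-1.7 -1.7]
seat_d_top scene iou 0.66 area 546/486 p 0.65 [606.7  86.1]
seat_d_top side iou 0.00 area 1019/183 p 0.22 [ 456.  -107.3]
   -> [606.7  86.1] [-2. -2.]
end_small_center scene iou 0.82 area 324/356 p 0.53 [ 618.4 -264.9]
end_small_center side iou 0.79 area 323/361 p 0.70 [ 617.8 -265. ]
   -> [ 618.2 -264.9] [ 0.1 -0.1  0.1 -0.1]
end_large_center scene iou 0.85 area 1545/1733 p 0.86 [601.6 175.2]
end_large_center side iou 0.84 area 741/833 p 0.82 [606.3 177.5]
   -> [603.  176.1] [ 0.5  0.6 -0.7  0.7]
2.75
```

```bash
sed -i 's/for f,b in obs\]),x0)/for f,b in obs]),x0,diff_step=3e-3,x_scale=[100,100])/' h.py
python3 - <<'E'
from h import *
F={c:arm.grab_frame(c) for c in("scene","side")}
items=[("socket_33_center",circ_for(33),(438,116)),("socket_40_center",circ_for(40),(393,-305)),("socket_47_center",circ_for(47),(431,276)),("socket_54_center",circ_for(54),(448,-127)),
("end_small_center",[(13,18),(13,58)],(620,-264)),("end_large_center",[(31,18),(31,82)],(606,174))]
for n,c,x0 in items:
    obs=[]
    for cam,f in F.items():
        b=mask_for(cam,f,n,*x0,c)
        if b and b[0]>.55: obs.append((f,b[1])); print(cam,np.round(fit(obs[-1:],c,x0).x,1),end=' ')
    r=fit(obs,c,x0);print(n,np.round(r.x,1),np.round(r.fun,1))
# seats: threshold grey disc locally
for n,x0 in zip("abcd",[(616,-179),(613,-90),(610,-4),(607,85)]):
    obs=[];c=[(25,18)]
    for cam,f in F.items():
        g=cv2.cvtColor(f["color"],cv2.COLOR_BGR2GRAY)
        _,A,h=cen(f,*x0,[(30,18)]);M=np.zeros_like(g);cv2.fillConvexPoly(M,h.astype(np.int32),1)
        v=g[M>0];t,_=cv2.threshold(v.reshape(-1,1),0,255,cv2.THRESH_OTSU)
        B=((g>t)&(M>0)).astype(np.uint8);B=cv2.morphologyEx(B,cv2.MORPH_OPEN,np.ones((3,3),np.uint8))
        k,L,st,ce=cv2.connectedComponentsWithStats(B);i=1+np.argmax(st[1:,4])
        obs.append((f,ce[i]));r=fit(obs[-1:],c,x0);print(cam,int(t),st[i,4],int(cen(f,*x0,c)[1]),np.round(r.x,1),end=' ')
    r=fit(obs,c,x0);print(n,np.round(r.x,1),np.round(r.fun,1))
g=F["scene"]["color"][240:330,130:470];cv2.imwrite("pics/rail.png",cv2.resize(g,None,fx=2.3,fy=2.3,interpolation=2))
E
```

```text
scene [437.2 117.1] side [434.2 114.8] socket_33_center [435.9 116.8] [-0.1 -0.5  0.1 -0.7]
scene [ 389.4 -302.3] side [ 387.7 -302.6] socket_40_center [ 388.1 -302.5] [ 0.1 -0.4  0.2 -0.2]
scene [430.2 279. ] side [427.  278.1] socket_47_center [428.6 279.2] [ 0.1 -0.5  0.4 -0.4]
scene [ 446.  -123.2] side [ 443.5 -122.8] socket_54_center [ 444.4 -123. ] [ 0.3 -0.5  0.4 -0.2]
scene [ 618.4 -266.1] side [ 616.9 -265.3] end_small_center [ 617.7 -265.7] [ 0.4 -0.2  0.4 -0.1]
scene [601.8 175.3] side [607.1 179.1] end_large_center [603.1 175.4] [ 0.   0.5 -0.3  1. ]
scene 62 540 447 [ 611.9 -178.2] side 101 390 306 [ 619.6 -177.5] a [ 615.  -178.3] [-0.5  1.2 -1.2  1.1]
scene 62 559 460 [609.4 -89.7] side 98 320 255 [616.5 -89. ] b [612.1 -89.9] [-0.5  1.1 -1.1  1. ]
scene 62 588 473 [606.1  -3.4] side 102 270 216 [614.4  -1.4] c [609.   -3.5] [-0.3  1.2 -1.1  1.3]
scene 62 599 486 [603.4  87. ] side 102 221 183 [611.4  88.6] d [606.1  86.6] [-0.4  1.1 -1.1  1.1]
```

View pics/rail.png

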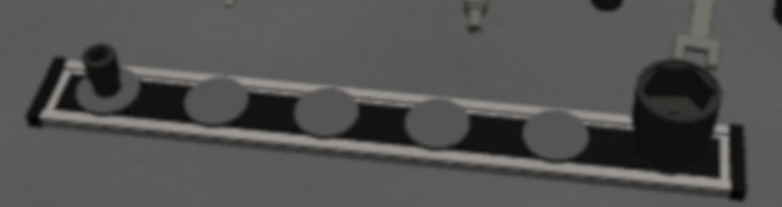

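```bash
cat >> h.py <<'E'
from scipy.spatial.transform import Rotation as R
def ray(f,u,v,z=0):
    V=np.array(f["view"]);K=np.array(f["intrinsics"]);d=V[:3,:3].T@np.linalg.inv(K)@[u,v,1];o=-V[:3,:3].T@V[:3,3]
    return o+d*(z-o[2])/d[2]
def where():
    s=arm.get_state();q=s["orientation"];r=R.from_quat([q[1],q[2],q[3],q[0]]);y=r.as_matrix()[:,1]
    print("t %.2f tcp %s yang %.2f w %.1f f %s q %s"%(s["t"],np.round(s["tcp_pos"],1),np.degrees(np.arctan2(y[1],y[0])),s["gripper_width"],np.round(s["ft_force"],1),np.round(s["joint_positions"],2)));return s,r
def togo(x,y,z):
    s,r=where();print("shift m",np.round(r.inv().apply(np.array([x,y,z])-s["tcp_pos"])/1000,4))
E
python3 - <<'E'
from h import *
f=arm.grab_frame("scene");print(ray(f,578,252),ray(f,603,185,190))
togo(428.6,279.2,231)
E
```

```text
[412.48061956 472.75472456   0.        ] [448.87334691 449.67975214 190.        ]
t 3.50 tcp [224.  474.8 231.3] yang 64.74 w 85.3 f [ 0.   0.2 -0.2] q [ 1.13  0.13 -0.04  1.41 -0.    1.57]
shift m [-0.2685 -0.0896  0.0003]
```

{"api": "arm_command", "payload": {
  "moves": [
    [[-0.05,-0.016,0.0],[0,0,10],-1],
    [[-0.11,-0.036,0.0],[0,0,20],-1],
    [[-0.17,-0.056,0.0],[0,0,30],-1],
    [[-0.22,-0.072,0.0],[0,0,40],-1],
    [[-0.2685,-0.0896,0.0],[0,0,50],-1],
    [[-0.2685,-0.0896,0.03],[0,0,60],-1],
    [[-0.2685,-0.0896,0.08],[0,0,64.7],-1],
    [[-0.2685,-0.0896,0.1],[0,0,64.7],-1],
    [[-0.2685,-0.0896,0.1],[0,0,64.7],-1]
  ],
  "force": 50
}}

```text
t: 4.62
tcp_pos: [427.6, 278.5, 129.8]
orientation: [-0.0, 0.707, 0.707, -0.002]
ft_force: [0.8, 0.3, 0.8]
gripper_width: 84.9
```

Run:
```python
from h import *
f=arm.grab_frame("wrist");cv2.imwrite("pics/w1.png",f["color"])
c=circ_for(47);x0=(428.6,279.2);b=mask_for("wrist",f,"socket_47_center",*x0,c);print(b)
print(fit([(f,b[1])],c,x0).x)
togo(428.6,279.2,14.6)
```

```text
(np.float64(0.8168193172356369), array([323.28110927, 247.57288457]), 4219.0, 4383.02398187411, 0.95)
[431.21808407 276.75920232]
t 4.72 tcp [428.9 279.5 132.2] yang 0.05 w 85.7 f [0.  0.3 0.6] q [ 0.58  0.12 -0.26  1.19  0.    2.15]
shift m [-0.0003 -0.0004  0.1176]
```

View pics/w1.png

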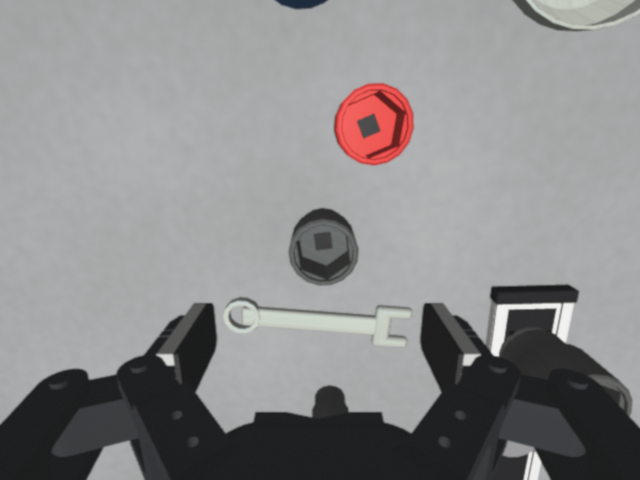

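{"api": "arm_command", "payload": {
  "moves": [
    [[-0.001,0.001,0.05],[0,0,0],-1],
    [[-0.0015,0.001,0.1],[0,0,0],-1],
    [[-0.0015,0.001,0.117],[0,0,0],-1],
    [[-0.0015,0.001,0.117],[0,0,0],-1],
    [[-0.0015,0.001,0.117],[0,0,0],1],
    [[-0.0015,0.001,0.117],[0,0,0],1],
    [[-0.0015,0.001,0.117],[0,0,0],1],
    [[-0.0015,0.001,0.117],[0,0,0],1],
    [[-0.0015,0.001,0.117],[0,0,0],1]
  ],
  "force": 50
}}

```text
t: 5.85
tcp_pos: [430.8, 278.4, 16.0]
orientation: [0.0, 0.707, 0.707, 0.002]
ft_force: [-0.9, -1.0, 6.3]
gripper_width: 45.6
```

Run:
```python
from h import *
where()
f=arm.grab_frame("wrist");cv2.imwrite("pics/w2.png",f["color"])
```

```text
t 5.85 tcp [430.8 278.4  16. ] yang 0.04 w 45.6 f [-0.9 -1.   6.3] q [ 0.57  0.19 -0.45  0.93 -0.    2.14]
```

View pics/w2.png

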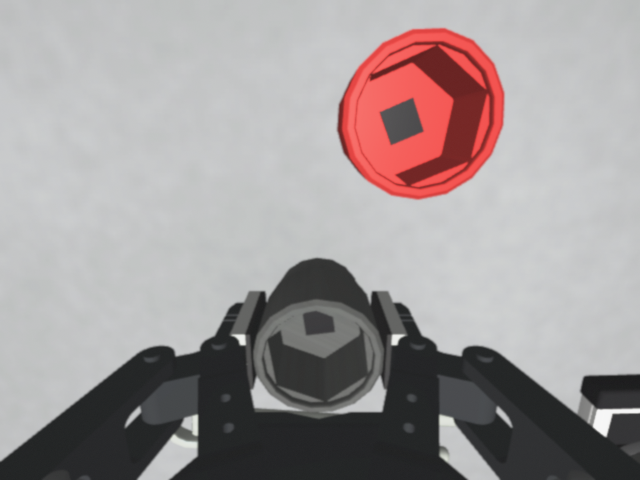

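The fingers hold the 47 socket (mouth at (318,355)) with an opening of 45.6 mm. Next I lift it and carry it to above seat c.

{"api": "arm_command", "payload": {
  "moves": [
    [[0,0,-0.05],[0,0,0],1],
    [[0,0,-0.1],[0,0,0],1],
    [[-0.03,0.02,-0.12],[0,0,0],1],
    [[-0.08,0.05,-0.12],[0,0,0],1],
    [[-0.13,0.08,-0.12],[0,0,0],1],
    [[-0.18,0.115,-0.12],[0,0,0],1],
    [[-0.23,0.145,-0.12],[0,0,0],1],
    [[-0.27,0.17,-0.12],[0,0,0],1],
    [[-0.2815,0.179,-0.12],[0,0,0],1],
    [[-0.2815,0.179,-0.1],[0,0,0],1],
    [[-0.2815,0.179,-0.06],[0,0,0],1],
    [[-0.2815,0.179,-0.06],[0,0,0],1]
  ]
}}

```text
t: 7.4
tcp_pos: [605.6, -3.0, 70.9]
orientation: [-0.003, 0.707, 0.708, -0.003]
ft_force: [-0.7, 0.5, -4.0]
gripper_width: 45.6
```

Run:
```python
from h import *
where()
for c in("wrist","scene"):
    f=arm.grab_frame(c);cv2.imwrite(f"pics/3{c}.png",f["color"] if c=="wrist" else cv2.resize(f["color"][180:340,150:470],None,fx=2.4,fy=2.4))
    m=[(round(float(d["p"]),2),np.round(d["centre"],1).tolist()) for d in arm.pinpoint(c,"socket_47_center")]
    print(c,m)
    cz=circ_for(47,60)
    x0=(609,-3);b=mask_for(c,f,"socket_47_center",*x0,cz);print(b,fit([(f,b[1])],cz,x0).x if b else 0)
where()
```

```text
t 7.40 tcp [605.6  -3.   70.9] yang 0.08 w 45.6 f [-0.7  0.5 -4. ] q [-0.01  0.33 -0.14  1.11  0.    1.56]
wrist [(0.59, [603.8, -3.9, 83.4])]
(np.float64(0.8140667761357416), array([318.51355977, 338.91093997]), 15192.0, 17698.64727798337, 0.74) [ 6.06200565e+02 -4.65167691e-01]
scene [(0.72, [605.7, -5.5, 85.2]), (0.6, [463.1, 359.6, 28.9])]
(np.float64(0.24878993223620524), array([325.6614786 , 267.69649805]), 257.0, 967.6622508342844, 0.59) [616.50317339   9.37489594]
t 7.70 tcp [609.8  -3.4  76.1] yang 0.06 w 46.0 f [-0.6 -0.3 -3.9] q [-0.01  0.32 -0.13  1.11  0.    1.56]
```

View pics/3wrist.png

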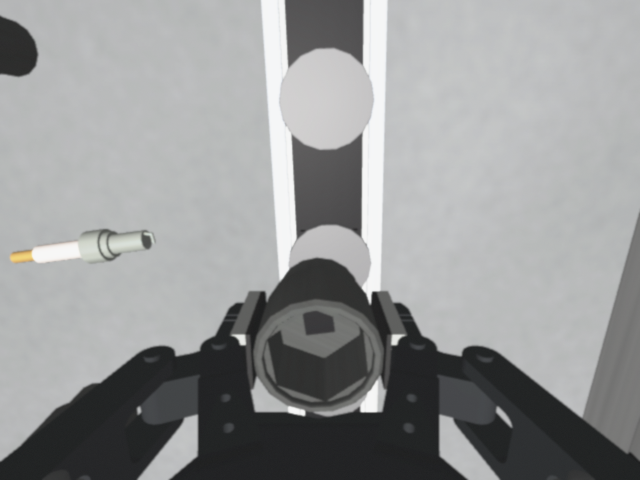

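View pics/3scene.png

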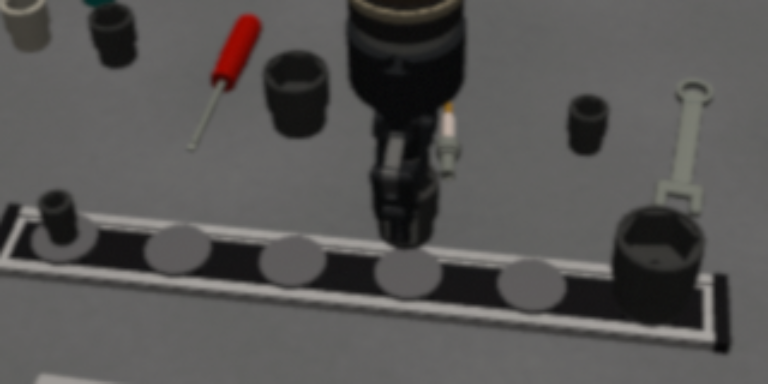

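Seat c is directly below the carried socket: in the scene crop, the disc is at (408,270) and the socket bottom at (405,240). Now I lower it, release and lift.

{"api": "arm_command", "payload": {
  "moves": [
    [[0,-0.001,0.025],[0,0,0],1],
    [[0,-0.001,0.038],[0,0,0],1],
    [[0,-0.001,0.0418],[0,0,0],1],
    [[0,-0.001,0.0418],[0,0,0],1],
    [[0,-0.001,0.0418],[0,0,0],0],
    [[0,-0.001,0.0418],[0,0,0],-1],
    [[0,-0.001,0.0418],[0,0,0],-1],
    [[0,-0.001,0.0418],[0,0,0],-1],
    [[0,-0.001,-0.01],[0,0,0],-1],
    [[0,-0.001,-0.06],[0,0,0],-1],
    [[0,-0.001,-0.06],[0,0,0],-1]
  ]
}}

```text
t: 9.07
tcp_pos: [610.5, -3.7, 139.1]
orientation: [0.003, 0.707, 0.707, 0.003]
ft_force: [0.5, -0.7, -0.0]
gripper_width: 85.7
```

```bash
cat >> h.py <<'E'
def check(cam,d,x0,z0=18):
    f=arm.grab_frame(cam);c=circ_for(d,z0);b=mask_for(cam,f,f"socket_{d}_center",*x0,c)
    print(cam,d,"iou %.2f"%b[0] if b else None,np.round(fit([(f,b[1])],c,x0).x,1) if b else "");return f
def seat(cam,f,x0):
    g=cv2.cvtColor(f["color"],cv2.COLOR_BGR2GRAY)
    _,A,h=cen(f,*x0,[(29,18)]);M=np.zeros_like(g);cv2.fillConvexPoly(M,h.astype(np.int32),1)
    t,_=cv2.threshold(g[M>0].reshape(-1,1),0,255,cv2.THRESH_OTSU)
    B=cv2.morphologyEx(((g>t)&(M>0)).astype(np.uint8),cv2.MORPH_OPEN,np.ones((5,5),np.uint8))
    k,L,st,ce=cv2.connectedComponentsWithStats(B);i=1+np.argmax(st[1:,4])
    print(cam,"seat",int(t),st[i,4],int(cen(f,*x0,[(25,18)])[1]),np.round(fit([(f,ce[i])],[(25,18)],x0).x,1))
E
python3 - <<'E'
from h import *
where()
for c in("wrist","scene","side"):
    f=check(c,47,(609,-3.5)); cv2.imwrite(f"pics/4{c}.png",f["color"])
    if c=="wrist": seat(c,f,(606,86.6))
where()
E
```

```text
t 9.07 tcp [610.5  -3.7 139.1] yang 0.04 w 85.7 f [ 0.5 -0.7 -0. ] q [-0.01  0.29 -0.03  1.24 -0.    1.56]
wrist 47 iou 0.90 [608.6  -5.3]
wrist seat 139 5001 4240 [605.6  87.3]
scene 47 iou 0.88 [607.2  -3.9]
side 47 iou 0.85 [604.  -5.]
t 9.38 tcp [606.9  -3.6 132.6] yang 0.05 w 85.4 f [-0.4  0.3 -0.9] q [-0.01  0.3  -0.04  1.23  0.    1.56]
```

View pics/4wrist.png

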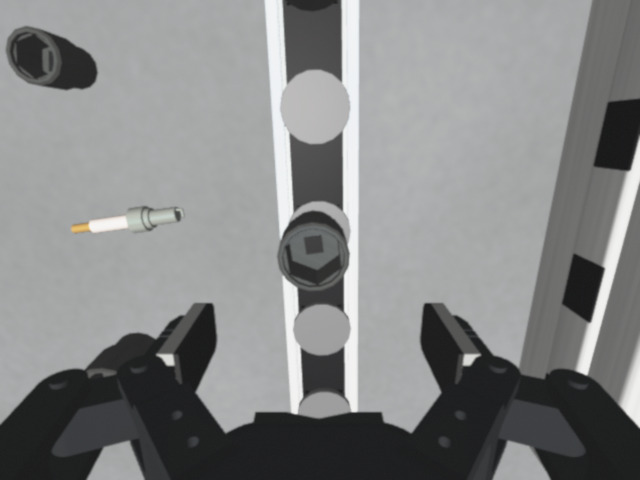

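47 stands on c at about (608,-5), estimated within 2 mm of the seat. Next is the 54.

{"api": "arm_command", "payload": {
  "moves": [
    [[-0.035,-0.045,0],[0,0,0],-1],
    [[-0.07,-0.09,0],[0,0,0],-1],
    [[-0.1,-0.14,0],[0,0,0],-1],
    [[-0.1193,-0.1626,0],[0,0,0],-1],
    [[-0.1193,-0.1626,0.04],[0,0,0],-1],
    [[-0.1193,-0.1626,0.09],[0,0,0],-1],
    [[-0.1193,-0.1626,0.117],[0,0,0],-1],
    [[-0.1193,-0.1626,0.117],[0,0,0],-1],
    [[-0.1193,-0.1626,0.117],[0,0,0],1],
    [[-0.1193,-0.1626,0.117],[0,0,0],1],
    [[-0.1193,-0.1626,0.117],[0,0,0],1],
    [[-0.1193,-0.1626,0.117],[0,0,0],1]
  ],
  "force": 60
}}

```text
t: 10.88
tcp_pos: [446.8, -123.4, 19.1]
orientation: [0.001, 0.707, 0.707, 0.001]
ft_force: [0.9, 1.1, 6.5]
gripper_width: 52.9
```

Run:
```python
from h import *
where()
f=check("wrist",54,(445,-123),0);cv2.imwrite("pics/w5.png",f["color"])
where()
```

```text
t 10.88 tcp [ 446.8 -123.4   19.1] yang 0.05 w 52.9 f [0.9 1.1 6.5] q [-0.27  0.1  -0.55  0.92  0.    1.3 ]
wrist 54 iou 0.87 [ 447.  -123.2]
t 10.97 tcp [ 446.8 -123.4   19.1] yang 0.05 w 52.6 f [-0.6  0.5  5.8] q [-0.27  0.1  -0.55  0.92  0.    1.3 ]
```

View pics/w5.png

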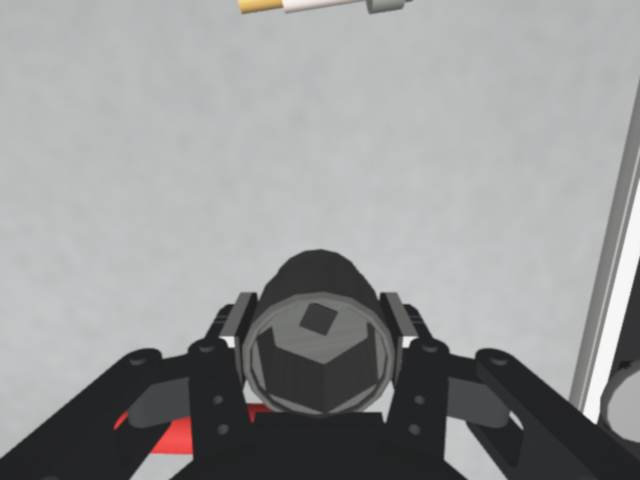

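{"api": "arm_command", "payload": {
  "moves": [
    [[0,0,-0.05],[0,0,0],1],
    [[0,0,-0.1],[0,0,0],1],
    [[0.03,0.025,-0.12],[0,0,0],1],
    [[0.07,0.055,-0.12],[0,0,0],1],
    [[0.11,0.085,-0.12],[0,0,0],1],
    [[0.15,0.115,-0.12],[0,0,0],1],
    [[0.19,0.145,-0.12],[0,0,0],1],
    [[0.21,0.1605,-0.12],[0,0,0],1],
    [[0.21,0.1605,-0.12],[0,0,0],1],
    [[0.21,0.1605,-0.08],[0,0,0],1],
    [[0.21,0.1605,-0.05],[0,0,0],1],
    [[0.21,0.1605,-0.05],[0,0,0],1]
  ]
}}

```text
t: 12.48
tcp_pos: [602.6, 86.0, 64.4]
orientation: [-0.002, 0.707, 0.707, -0.003]
ft_force: [-0.1, -0.1, -6.0]
gripper_width: 52.5
```

Run:
```python
from h import *
where()
for c in("wrist","scene"):
    f=check(c,54,(606,87),50);cv2.imwrite(f"pics/6{c}.png",f["color"] if c=="wrist" else cv2.resize(f["color"][180:340,150:470],None,fx=2.4,fy=2.4))
arm.grab_frame("wrist");arm.grab_frame("wrist");where()
```

```text
t 12.47 tcp [602.6  86.   64.4] yang 0.00 w 52.5 f [-0.1 -0.1 -6. ] q [ 0.14  0.33 -0.14  1.1  -0.    1.71]
wrist 54 iou 0.82 [603.1  89.4]
scene 54 iou 0.27 [614.5  87.1]
t 12.78 tcp [606.6  87.   69.1] yang 0.03 w 52.7 f [ 0.1  0.1 -5.4] q [ 0.14  0.33 -0.14  1.1  -0.    1.71]
```

View pics/6scene.png

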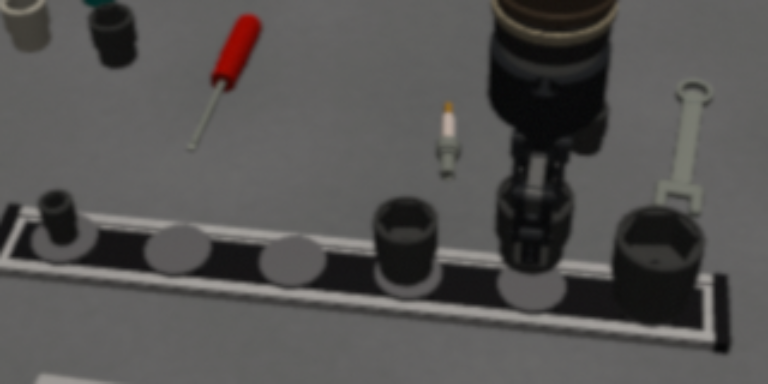

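View pics/6wrist.png

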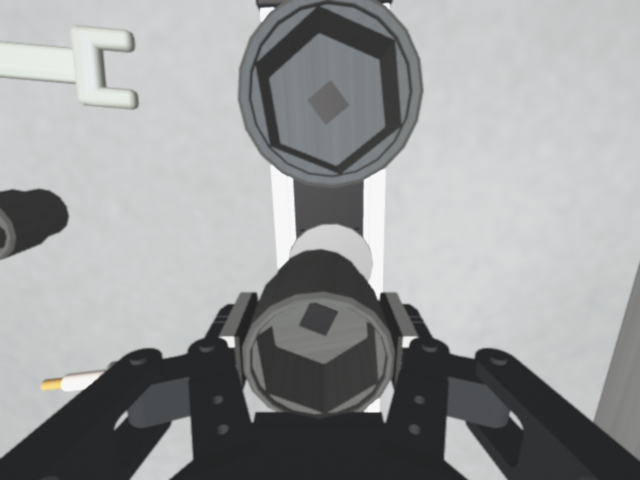

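{"api": "arm_command", "payload": {
  "moves": [
    [[0,0,0.015],[0,0,0],1],
    [[0,0,0.028],[0,0,0],1],
    [[0,0,0.032],[0,0,0],1],
    [[0,0,0.032],[0,0,0],1],
    [[0,0,0.032],[0,0,0],0],
    [[0,0,0.032],[0,0,0],-1],
    [[0,0,0.032],[0,0,0],-1],
    [[0,0,0.032],[0,0,0],-1],
    [[0,0,-0.02],[0,0,0],-1],
    [[0,0,-0.07],[0,0,0],-1],
    [[0,0,-0.07],[0,0,0],-1]
  ]
}}

```text
t: 14.15
tcp_pos: [608.3, 87.4, 142.0]
orientation: [0.002, 0.707, 0.707, 0.003]
ft_force: [0.6, 0.4, -0.0]
gripper_width: 85.7
```

Run:
```python
from h import *
where()
for c in("wrist","scene","side"):
    f=check(c,54,(606,86.8)); cv2.imwrite(f"pics/7{c}.png",f["color"])
check("wrist",33,(436.5,116.5),0)
where()
```

```text
t 14.15 tcp [608.3  87.4 142. ] yang 0.04 w 85.7 f [ 0.6  0.4 -0. ] q [ 0.14  0.3  -0.02  1.24 -0.    1.71]
wrist 54 iou 0.93 [605.9  85.8]
scene 54 iou 0.91 [605.2  87.3]
side 54 iou 0.88 [602.4  86. ]
wrist 33 iou 0.79 [439.3 115.1]
t 14.55 tcp [605.   86.9 136. ] yang 0.04 w 85.6 f [ 0.5  0.4 -0.7] q [ 0.14  0.3  -0.02  1.24 -0.    1.71]
```

View pics/7wrist.png

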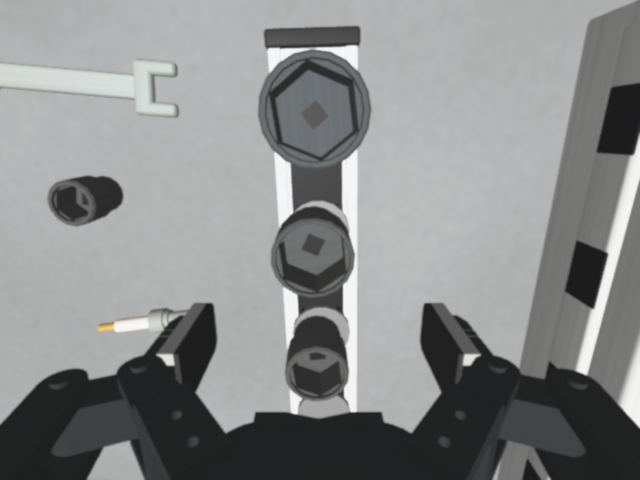

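54 sits on d at about (605,86). Now the 33.

{"api": "arm_command", "payload": {
  "moves": [
    [[0.01,-0.05,0],[0,0,0],-1],
    [[0.02,-0.1,0],[0,0,0],-1],
    [[0.029,-0.15,0],[0,0,0],-1],
    [[0.029,-0.168,0.01],[0,0,0],-1],
    [[0.029,-0.168,0.05],[0,0,0],-1],
    [[0.029,-0.168,0.1],[0,0,0],-1],
    [[0.029,-0.168,0.126],[0,0,0],-1],
    [[0.029,-0.168,0.126],[0,0,0],-1],
    [[0.029,-0.168,0.126],[0,0,0],1],
    [[0.029,-0.168,0.126],[0,0,0],1],
    [[0.029,-0.168,0.126],[0,0,0],1],
    [[0.029,-0.168,0.126],[0,0,0],1]
  ],
  "force": 45
}}

```text
t: 16.05
tcp_pos: [438.5, 116.2, 12.5]
orientation: [0.001, 0.707, 0.707, 0.001]
ft_force: [-0.1, -0.2, 5.5]
gripper_width: 31.8
```

Run:
```python
from h import *
where()
f=check("wrist",33,(437.5,116),0);cv2.imwrite("pics/w8.png",f["color"])
where()
```

```text
t 16.05 tcp [438.5 116.2  12.5] yang 0.05 w 31.8 f [-0.1 -0.2  5.5] q [ 0.26  0.09 -0.57  0.9   0.    1.83]
wrist 33 iou 0.88 [438.9 116.1]
t 16.15 tcp [438.5 116.1  12.5] yang 0.04 w 31.7 f [-0.8 -0.5  6.1] q [ 0.26  0.09 -0.57  0.9   0.    1.83]
```

View pics/w8.png

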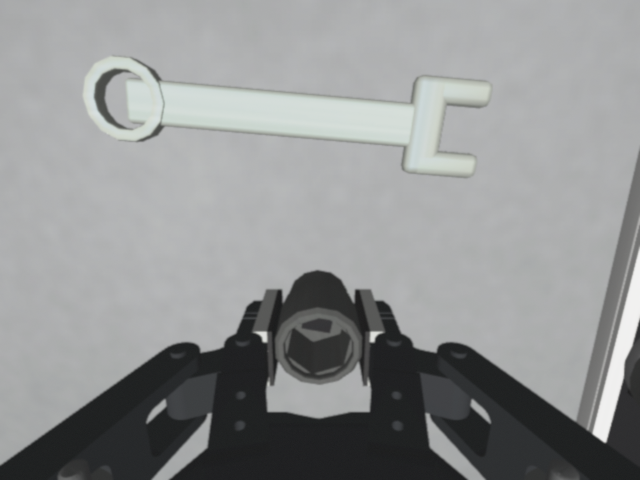

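The 33 is held (mouth at (318,345), opening 31.8 mm). Next I carry it to seat a.

{"api": "arm_command", "payload": {
  "moves": [
    [[0,0,-0.05],[0,0,0],1],
    [[0,0,-0.1],[0,0,0],1],
    [[-0.04,0.025,-0.12],[0,0,0],1],
    [[-0.09,0.055,-0.12],[0,0,0],1],
    [[-0.14,0.085,-0.12],[0,0,0],1],
    [[-0.19,0.115,-0.12],[0,0,0],1],
    [[-0.24,0.145,-0.12],[0,0,0],1],
    [[-0.28,0.17,-0.12],[0,0,0],1],
    [[-0.2943,0.177,-0.12],[0,0,0],1],
    [[-0.2943,0.177,-0.09],[0,0,0],1],
    [[-0.2943,0.177,-0.05],[0,0,0],1],
    [[-0.2943,0.177,-0.05],[0,0,0],1]
  ]
}}

```text
t: 17.65
tcp_pos: [611.9, -176.9, 58.0]
orientation: [-0.003, 0.707, 0.708, -0.002]
ft_force: [-0.2, -0.7, -2.4]
gripper_width: 31.7
```

Run:
```python
from h import *
where()
f=check("wrist",33,(615,-178),50);seat("wrist",f,(612,-90));cv2.imwrite("pics/9wrist.png",f["color"])
f=arm.grab_frame("scene");cv2.imwrite("pics/9scene.png",cv2.resize(f["color"][180:340,150:470],None,fx=2.4,fy=2.4))
arm.grab_frame("wrist");arm.grab_frame("wrist");where()
```

```text
t 17.65 tcp [ 611.9 -176.9   58. ] yang 0.07 w 31.7 f [-0.2 -0.7 -2.4] q [-0.28  0.39 -0.08  1.11  0.    1.29]
wrist 33 iou 0.75 [ 612.4 -174. ]
wrist seat 143 10376 8899 [611.7 -90.4]
t 17.90 tcp [ 616.  -178.3   63.6] yang 0.07 w 31.5 f [ 1.1 -0.8 -1.4] q [-0.28  0.39 -0.07  1.11  0.    1.29]
```

View pics/9scene.png

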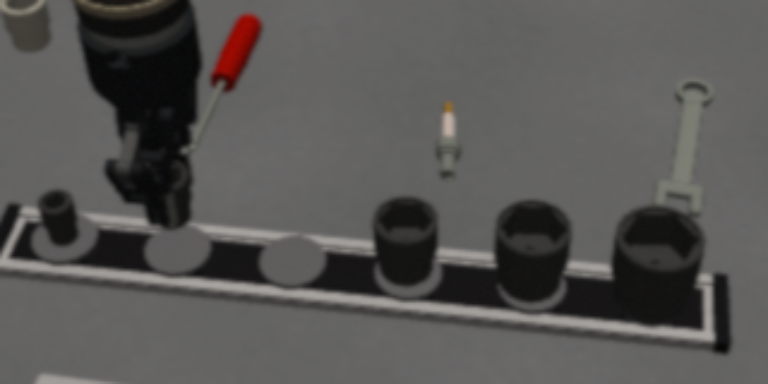

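{"api": "arm_command", "payload": {
  "moves": [
    [[0,-0.001,0.015],[0,0,0],1],
    [[0,-0.001,0.028],[0,0,0],1],
    [[0,-0.001,0.0325],[0,0,0],1],
    [[0,-0.001,0.0325],[0,0,0],1],
    [[0,-0.001,0.0325],[0,0,0],0],
    [[0,-0.001,0.0325],[0,0,0],-1],
    [[0,-0.001,0.0325],[0,0,0],-1],
    [[0,-0.001,0.0325],[0,0,0],-1],
    [[0,-0.001,-0.02],[0,0,0],-1],
    [[0,-0.001,-0.07],[0,0,0],-1],
    [[0,-0.001,-0.07],[0,0,0],-1]
  ]
}}

```text
t: 19.27
tcp_pos: [616.4, -179.0, 136.3]
orientation: [0.004, 0.707, 0.707, 0.002]
ft_force: [0.7, 0.4, -0.4]
gripper_width: 85.4
```

Run:
```python
from h import *
where()
for c in("wrist","scene","side"):
    f=check(c,33,(615,-178.3)); cv2.imwrite(f"pics/10{c}.png",f["color"])
where()
```

```text
t 19.27 tcp [ 616.4 -179.   136.3] yang 0.05 w 85.4 f [ 0.7  0.4 -0.4] q [-0.28  0.35  0.04  1.25 -0.    1.29]
wrist 33 iou 0.93 [ 614.1 -178.5]
scene 33 None 
side 33 iou 0.78 [ 609.7 -177.9]
t 19.57 tcp [ 613.  -178.   129.5] yang 0.04 w 85.2 f [-1.  -0.2  0.1] q [-0.28  0.36  0.03  1.25 -0.    1.29]
```

View pics/10wrist.png

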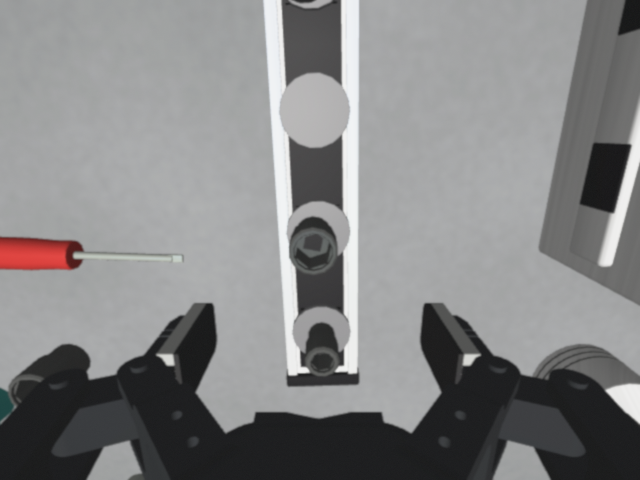

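{"api": "arm_command", "payload": {
  "moves": [
    [[-0.025,-0.045,0],[0,0,0],-1],
    [[-0.05,-0.09,0],[0,0,0],-1],
    [[-0.075,-0.135,0],[0,0,0],-1],
    [[-0.1,-0.18,0],[0,0,0],-1],
    [[-0.12,-0.215,0],[0,0,0],-1],
    [[-0.1245,-0.2245,0.01],[0,0,0],-1],
    [[-0.1245,-0.2245,0.01],[0,0,0],-1]
  ]
}}

```text
t: 20.45
tcp_pos: [388.6, -302.5, 119.9]
orientation: [-0.001, 0.707, 0.707, 0.0]
ft_force: [0.2, 0.0, 0.5]
gripper_width: 85.5
```

Run:
```python
from h import *
arm.grab_frame("wrist")
f=check("wrist",40,(389,-303),0);cv2.imwrite("pics/w11.png",f["color"])
where()
```

```text
wrist 40 iou 0.82 [ 391.6 -303.9]
t 20.60 tcp [ 390.3 -302.5  121. ] yang 0.11 w 85.5 f [ 0.1  0.7 -0.5] q [-0.66  0.09 -0.32  1.16  0.    0.91]
```

View pics/w11.png

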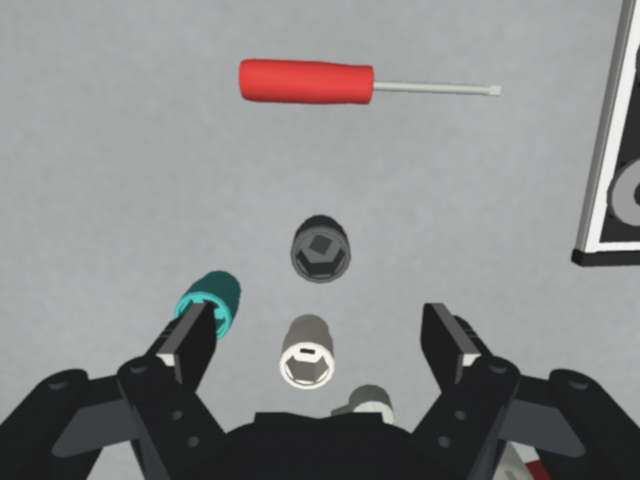

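The black 40 is centred at (320,248). Turquoise (215,300) is close to the left finger's path, so I'll descend with the fingers only partly open.

{"api": "arm_command", "payload": {
  "moves": [
    [[-0.0005,0.0005,0.0],[0,0,0],-0.5],
    [[-0.0005,0.0005,0.03],[0,0,0],-0.5],
    [[-0.0005,0.0005,0.07],[0,0,0],-0.5],
    [[-0.0005,0.0005,0.1],[0,0,0],-0.5],
    [[-0.0005,0.0005,0.109],[0,0,0],-0.5],
    [[-0.0005,0.0005,0.109],[0,0,0],-0.5],
    [[-0.0005,0.0005,0.109],[0,0,0],1],
    [[-0.0005,0.0005,0.109],[0,0,0],1],
    [[-0.0005,0.0005,0.109],[0,0,0],1],
    [[-0.0005,0.0005,0.109],[0,0,0],1]
  ],
  "force": 50
}}

```text
t: 21.85
tcp_pos: [390.9, -304.2, 13.9]
orientation: [0.001, 0.707, 0.707, 0.0]
ft_force: [0.3, 1.0, 5.8]
gripper_width: 38.5
```

Run:
```python
from h import *
where()
f=check("wrist",40,(391,-303),0);cv2.imwrite("pics/w12.png",f["color"])
where()
```

```text
t 21.85 tcp [ 390.9 -304.2   13.9] yang 0.04 w 38.5 f [0.3 1.  5.8] q [-0.66  0.16 -0.49  0.92  0.    0.91]
wrist 40 iou 0.93 [ 391.3 -303.5]
t 21.95 tcp [ 390.9 -304.2   13.9] yang 0.04 w 38.6 f [-0.7  1.2  6.2] q [-0.66  0.16 -0.49  0.92  0.    0.91]
```

View pics/w12.png

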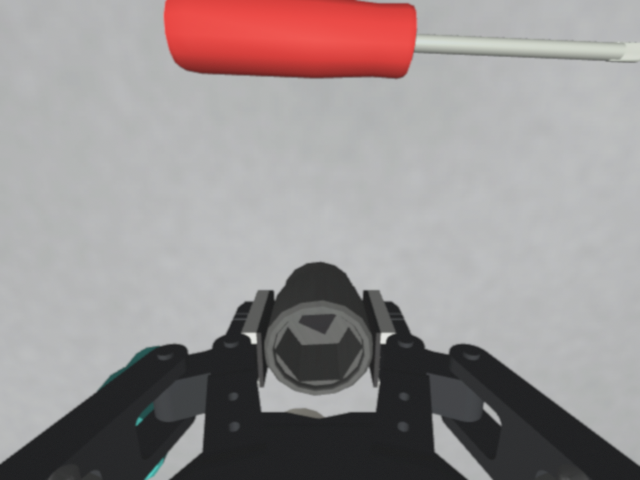

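{"api": "arm_command", "payload": {
  "moves": [
    [[0,0,-0.05],[0,0,0],1],
    [[0,0,-0.1],[0,0,0],1],
    [[0.03,0.03,-0.12],[0,0,0],1],
    [[0.065,0.068,-0.12],[0,0,0],1],
    [[0.1,0.104,-0.12],[0,0,0],1],
    [[0.135,0.14,-0.12],[0,0,0],1],
    [[0.17,0.177,-0.12],[0,0,0],1],
    [[0.2,0.208,-0.12],[0,0,0],1],
    [[0.2135,0.222,-0.12],[0,0,0],1],
    [[0.2135,0.222,-0.09],[0,0,0],1],
    [[0.2135,0.222,-0.05],[0,0,0],1],
    [[0.2135,0.222,-0.05],[0,0,0],1]
  ]
}}

```text
t: 23.45
tcp_pos: [608.7, -89.8, 59.1]
orientation: [-0.003, 0.707, 0.707, -0.002]
ft_force: [-0.3, 0.2, -2.4]
gripper_width: 38.8
```

Run:
```python
from h import *
f=arm.grab_frame("scene");cv2.imwrite("pics/13scene.png",cv2.resize(f["color"][180:340,150:470],None,fx=2.4,fy=2.4))
for i in range(4):arm.grab_frame("wrist")
check("wrist",40,(612,-90),50)
where()
```

```text
wrist 40 iou 0.91 [613.2 -89.9]
t 23.80 tcp [612.7 -90.1  64. ] yang 0.03 w 39.0 f [-0.3  0.2 -1.5] q [-0.15  0.35 -0.13  1.09 -0.    1.42]
```

View pics/13scene.png

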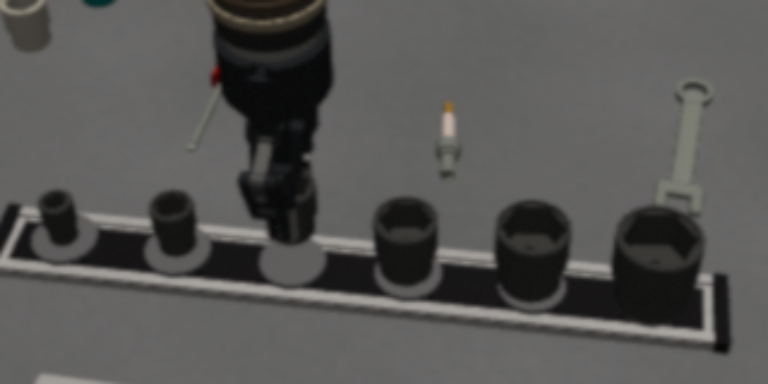

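Good. It needs to come down to a measured height of 13.9+18=31.9, which is 32 mm lower.

{"api": "arm_command", "payload": {
  "moves": [
    [[0,-0.001,0.015],[0,0,0],1],
    [[0,-0.001,0.028],[0,0,0],1],
    [[0,-0.001,0.032],[0,0,0],1],
    [[0,-0.001,0.032],[0,0,0],1],
    [[0,-0.001,0.032],[0,0,0],0],
    [[0,-0.001,0.032],[0,0,0],-1],
    [[0,-0.001,0.032],[0,0,0],-1],
    [[0,-0.001,0.032],[0,0,0],-1],
    [[0,-0.001,-0.02],[0,0,0],-1],
    [[0,-0.001,-0.07],[0,0,0],-1],
    [[0,-0.001,-0.12],[0,0,0],-1],
    [[0,-0.001,-0.12],[0,0,0],-1]
  ]
}}

```text
t: 25.3
tcp_pos: [613.1, -90.1, 187.2]
orientation: [0.003, 0.707, 0.707, 0.002]
ft_force: [0.2, 0.2, -1.5]
gripper_width: 85.2
```

Run:
```python
from h import *
for i in range(3):arm.grab_frame("wrist")
pos={33:(615,-178.3),40:(612,-90),47:(609,-3.5),54:(606,86.8)}
for c in("wrist","scene","side"):
    for d in pos:
        f=check(c,d,pos[d])
    cv2.imwrite(f"pics/14{c}.png",f["color"] if c!="scene" else cv2.resize(f["color"][180:340,150:470],None,fx=2.4,fy=2.4))
    for n,cc,x0 in (("end_small_center",[(13,18),(13,58)],(618,-265)),("end_large_center",[(31,18),(31,82)],(603,175.5))):
        b=mask_for(c,f,n,*x0,cc)
        if b: print(c,n,"%.2f"%b[0],np.round(fit([(f,b[1])],cc,x0).x,1))
where()
```

```text
wrist 33 iou 0.89 [ 614.2 -178.7]
wrist 40 iou 0.93 [610.8 -89.5]
wrist 47 iou 0.84 [608.6  -6.1]
wrist 54 iou 0.89 [606.5  57.4]
wrist end_small_center 0.64 [ 620.4 -263.5]
scene 33 iou 0.82 [ 612.9 -177.6]
scene 40 iou 0.79 [609.5 -88.4]
scene 47 iou 0.87 [607.7  -3.6]
scene 54 iou 0.90 [604.3  87.7]
scene end_small_center 0.69 [ 619.3 -264.7]
scene end_large_center 0.87 [602.5 175.3]
side 33 iou 0.78 [ 610.1 -177.9]
side 40 iou 0.80 [607.1 -89.4]
side 47 iou 0.85 [605.2  -3.7]
side 54 iou 0.85 [601.5  86.7]
side end_small_center 0.69 [ 617.1 -264.9]
side end_large_center 0.88 [606.4 177.6]
t 26.95 tcp [610.8 -89.7 182.3] yang 0.05 w 85.3 f [-0.6 -0.4  0.4] q [-0.15  0.31  0.08  1.34  0.    1.42]
```

View pics/14wrist.png

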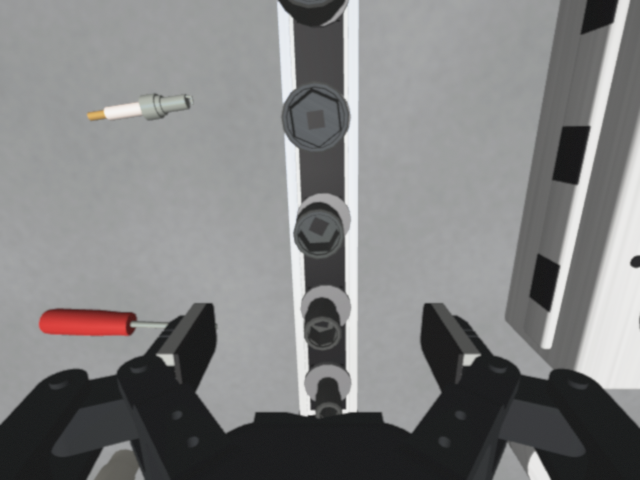

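View pics/14scene.png

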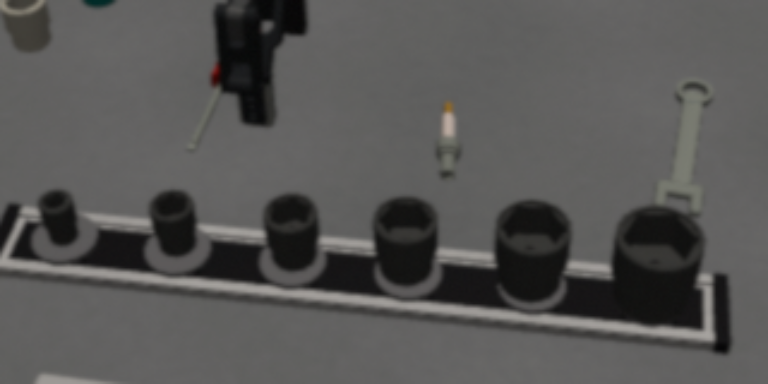

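View pics/14side.png

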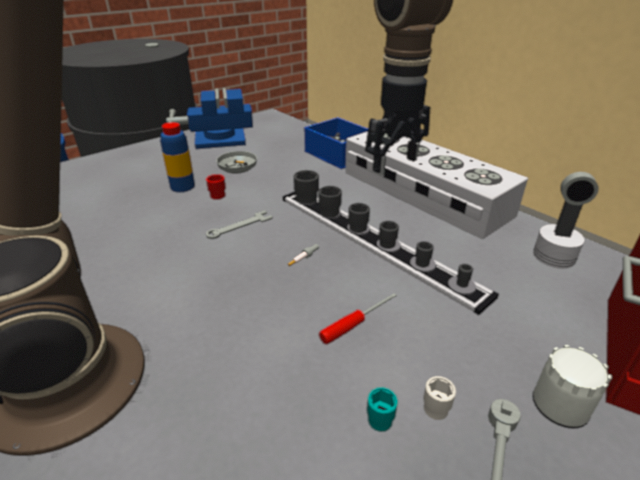

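The final wrist, scene and side pictures show all six sockets upright and in order. One cross-check before handing in: I'll refit the seats with the disc's side wall included, because the side camera's x reads a few mm off.

Run:
```python
from h import *
F={c:arm.grab_frame(c) for c in("scene","side")}
for zb in (4,8,12):
  for n,x0 in zip("abcd",[(615,-178.3),(612,-90),(609,-3.5),(606,86.7)]):
    obs=[];c=[(25,18),(25,zb)]
    for cam,f in F.items():
        g=cv2.cvtColor(cv2.imread(f"pics/0{cam}.png"),cv2.COLOR_BGR2GRAY)
        _,A,h=cen(f,*x0,[(30,18)]);M=np.zeros_like(g);cv2.fillConvexPoly(M,h.astype(np.int32),1)
        t,_=cv2.threshold(g[M>0].reshape(-1,1),0,255,cv2.THRESH_OTSU)
        B=cv2.morphologyEx(((g>t)&(M>0)).astype(np.uint8),cv2.MORPH_OPEN,np.ones((3,3),np.uint8))
        k,L,st,ce=cv2.connectedComponentsWithStats(B);i=1+np.argmax(st[1:,4])
        r=fit([(f,ce[i])],c,x0);print(zb,n,cam,st[i,4],int(cen(f,*x0,c)[1]),np.round(r.x,1),end=' | ')
    print()
print(arm.get_state()["t"])
```

```text
4 a scene 547 590 [ 605.7 -180.4] | 4 a side 382 453 [ 626.9 -171.9] | 
4 b scene 572 600 [602.6 -91.7] | 4 b side 317 386 [624.2 -82.7] | 
4 c scene 593 613 [599.9  -4.1] | 4 c side 267 334 [622.   6.] | 
4 d scene 612 629 [596.8  87.6] | 4 d side 215 291 [618.3  97.7] | 
8 a scene 547 550 [ 607.4 -179.7] | 8 a side 382 411 [ 624.6 -173.4] | 
8 b scene 572 560 [604.2 -91.2] | 8 b side 317 349 [622.  -84.4] | 
8 c scene 593 573 [601.6  -3.8] | 8 c side 267 300 [619.7   3.9] | 
8 d scene 612 589 [598.5  87.6] | 8 d side 215 260 [616.   95.3] | 
12 a scene 547 509 [ 609.  -178.9] | 12 a side 382 370 [ 622.4 -174.9] | 
12 b scene 572 520 [605.9 -90.6] | 12 b side 317 312 [619.7 -86.2] | 
12 c scene 593 533 [603.3  -3.5] | 12 c side 267 267 [617.5   1.8] | 
12 d scene 612 548 [600.2  87.7] | 12 d side 215 229 [613.8  92.8] | 
27.05
```

Run:
```python
from h import *
print(arm.job_done());where()
```

```text
the job is handed in; nothing more can be done
None
the job is handed in; nothing more can be done
```

The four loose sockets are on the rail in order of size and the job is handed in, at about 27 s of the 93 s allowed. No verdict is reported. The 26 mm socket stood next to seat a, so I placed the 33 on a, the 40 on b, the 47 on c and the 54 on d. The turquoise, white and red look-alikes were left alone.

**Last checks:**
- **Position:** the scene camera puts each socket within about 3 mm of my seat estimates. The wrist camera agrees for the 33, 40 and 47.
- **Posture:** in the pictures all six sockets look upright and sit down on their seats. The gripper was open and clear above the row.
- **End sockets:** in the scene and side cameras neither moved by more than about 2 mm.

**Checks that disagreed:**
- **Side camera:** it reads the placed sockets 4–5 mm lower in x than my seat estimates. That would still be inside the 12 mm limit.
- **54 in the wrist camera:** the last reading was about 30 mm off, because the socket was cut off at the picture edge. The wrist view just after placing it showed it within about 1 mm.
- **Seat refit:** refitting the seats with the disc's side wall made the two cameras disagree by up to about 20 mm. I think the rail edge got into the seat outlines, so I kept the combined estimate, which the wrist view of seats b and d confirmed to within 1 mm.

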